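# Charge the mill jar with grinding balls and close it

## Task

Pick up the carrying tray by its bridge handle and tip all six grinding balls over its end into the open mill jar without spilling any. Set the empty tray back upright on the free bench, then put the lid on the jar gently so that it sits fully seated and level. Leave the jar where it stands and do not disturb the beaker, carton, wash bottle or stirrer.

Things in the scene. Friction and masses are not known exactly. Their poses are not given: they have to be found in the camera images.
- tray: Sheet-steel tray, 154 mm long (its x), 80 mm wide (its y), 0.25 kg, alike at both ends. Floor 3 mm thick, 90 x 66 mm inside, flat; side walls 34 mm high; no end walls: each end of the floor turns up as a 28 degree ramp to an open pouring lip. Origin: centre of the underside, z up. Starts with its length within 30 degrees of world y.
- tray_lip (a point): Middle of the edge of the pouring lip at the tray's +x end, 77 mm from the centre and 20 mm above the underside; the other end is alike at -77 mm. The ramp is 32 mm long in plan. Balls roll freely; they pass the lip only when the tray is tipped lengthwise well past 28 degrees (45 to 48 empties it). Tipped slowly, they gather at the ramp, then trickle over.
- tray_bar (a point): Centre of the bridge handle: a flat bar across the middle of the tray, along tray y, 80 mm long, 10 mm thick (tray x), 22 mm tall; its centre is 81 mm above the underside, its top 92 mm. Free space below it down to the balls (tops at 23 mm). Same axes as the tray. Gripped across the 10 mm thickness.
- jar: Open round metal mill jar, outer diameter 120 mm, height 80 mm, wall 9 mm, mouth 102 mm across, inner floor 8 mm above the underside, 1.6 kg, stands loose on the bench. Origin: centre of the underside, z up.
- lid: Round metal lid lying on the bench right way up, 0.28 kg. A spigot below, 90 mm across and 6 mm deep, drops into the jar's mouth; the disc above it, 116 mm across and 6 mm thick, rests on the rim; the knob on top is a cylinder 22 mm across, from 12 to 46 mm above the origin. Origin: centre of the spigot's underside. Seated: 74 mm above the jar's origin.
- ball0: White ceramic grinding ball, 20 mm diameter, 17 g, one of six alike lying loose in the tray. Origin: its centre.
- ball1: White ceramic grinding ball, 20 mm diameter, 17 g, one of six alike lying loose in the tray. Origin: its centre.
- ball2: White ceramic grinding ball, 20 mm diameter, 17 g, one of six alike lying loose in the tray. Origin: its centre.
- ball3: White ceramic grinding ball, 20 mm diameter, 17 g, one of six alike lying loose in the tray. Origin: its centre.
- ball4: White ceramic grinding ball, 20 mm diameter, 17 g, one of six alike lying loose in the tray. Origin: its centre.
- ball5: White ceramic grinding ball, 20 mm diameter, 17 g, one of six alike lying loose in the tray. Origin: its centre.
- beaker: Bystander: empty glass beaker, 72 mm across, 85 mm high, beyond the work. Origin: centre of the underside.
- carton: Bystander: upright white carton with a green band, 70 x 70 x 170 mm, to the robot's right. Origin: centre of the underside.
- wash_bottle: Bystander: white bottle with blue cap, 70 mm diameter, 180 mm high, to the robot's left. Origin: centre of the underside.
- stirrer: Bystander: dark blue magnetic stirrer with a white round plate, fixed to the bench, 250 x 160 x 92 mm (x, y, z), to the robot's right, its length (own x) about along world y. Origin: centre of the underside.

How it is judged:
On the way, in this order (a step that is already met when the one before it is completed fails the run):
1. the tray is carried to the jar and held tipped beside or over its mouth, more than 20 degrees (horizontal distance between tray and jar below 0.17 m and height (world z) of tray above 0.04 m and angle between tray's own z axis and vertical above 0.35 rad).
2. all six balls are in the jar (horizontal distance between each of ball0, ball1, ball2, ball3, ball4, ball5 and jar below 0.05 m and z of each of ball0, ball1, ball2, ball3, ball4, ball5 in the frame of jar below 0.07 m), for 0.2 s.
3. the tray is set down upright on the bench and let go, the balls still in the jar (all of step 2 and height (world z) of tray between -0.004 and 0.006 m and angle between tray's own z axis and vertical below 0.06 rad and contact force between the fingers and tray below 0.1 N), for 0.2 s.
At the end, for the whole second after the job is handed in: All six balls inside the jar; lid seated on the rim (origin 71.5-76.5 mm above the jar's, 9 mm of its axis, 2.3 degrees of level), released, still; tray level on the bench (3.4 degrees, 6 mm), released, still; jar upright within 40 mm of its start (all of step 3 and z of lid in the frame of jar between 0.0715 and 0.0765 m and horizontal distance between lid and jar below 0.009 m and angle between the z axis of lid and the z axis of jar, either way round below 0.04 rad and angle between lid's own z axis and vertical below 0.06 rad and contact force between the fingers and lid below 0.1 N and linear speed of each of lid, tray below 0.02 m/s and angle between jar's own z axis and vertical below 0.04 rad and distance of jar from where it was at the start of the episode below 0.04 m); the robot touches nothing.
It fails at once if the jar is pushed more than 40 mm or tipped over 10 degrees (distance of jar from where it was at the start of the episode above 0.04 m or angle between jar's own z axis and vertical above 0.175 rad).
It fails at once if the lid is dropped or rammed onto the jar (over 60 N) (contact force between lid and jar above 60 N).
It fails at once if the beaker, carton or wash bottle is moved more than 30 mm or tipped (distance of any of beaker, carton, wash_bottle from where it was at the start of the episode above 0.03 m or angle between any of beaker, carton, wash_bottle's own z axis and vertical above 0.2 rad).
It fails at once if the stirrer is struck (over 5 N) (contact force between any of the arm, the fingers, tray, lid and stirrer above 5 N).
It also fails if it takes over 72 s, if anything falls off the work surface, if the arm or the gripper's body presses on something with over 40 N, if the wrist force passes 120 N, or if a joint passes its speed limit or range.

## Robot

A 6-joint arm with a two-finger parallel gripper is mounted at the origin on the work surface. World frame = base frame: x ahead of the robot, y to its left, z up, the work surface at z = 0. Lengths are in m, angles in rad, forces in N, time in s.
With the tool pointing down it reaches from about 0.275 to 0.85 m from the base axis. Payload 19 kg.
Tool frame: the origin (TCP) lies on the centre line of the jaws, within the pads' length; the fingertips stand 19 mm ahead of it and the grasp point (between the pads) is the TCP (manip.finger_overhang is the distance from the TCP to the fingertips, in m); z points along the fingers, y is the line along which they close (so a half turn about z gives the same grasp; the last joint's range is limited). The gripper opens to 85 mm and grips with 20 to 120 N. Pads are 22 mm wide; open, the fingers measure 114 mm over their backs; the gripper's body (76 mm by 85 mm) begins 54 mm behind the grasp point. The pads swing forward as they close: fully open they stand 13 mm farther back than shut.
Start: joints at [-1.476, 0.15, 1.437, -0, 1.554, -0.134], TCP at [0.13, -0.56, 0.25] pointing down, gripper open.
Joint ranges: [-2.8, 2.8], [-0.68, 2.1], [0.12, 2.68], [-1.39, 4.53], [0.16, 2.79], [-2.81, 2.81]. Speed limits (rad/s): [1.89, 1.89, 2.22, 3.01, 3.01, 3.01].

## Interface

Orientations are given as a unit quaternion [x, y, z, w].
In Python, from plant import manip gives the robot as it stands. Calls block until the motion is done:
- manip.goto(position, orientation): joint-space move of the TCP to a pose.
- manip.move_linear(position, attitude=None, velocity=0.15, stop_force=None): straight line of the TCP; attitude=None keeps the orientation; velocity is the mean speed in m/s. With stop_force (N) it stops when the force on the tool has changed by that much, and returns True; else False.
- manip.move_joints(angles): joint-space move.
- manip.move_gripper(opening, grip_force=None): finger opening in m; grip_force is the grip in N (None keeps the last); returns when the fingers have stopped.
- manip.pause(seconds).
- manip.inverse_kinematics(position, orientation): joint angles nearest the present ones, or None.
- manip.get_image(name): name is "side" or "top"; returns a dict with "color" (400x640x3 uint8, red, green, blue), "z_map" (400x640 float32, m along the optical axis (not along the pixel's ray), 0 where there is no reading), "fx", "fy", "cx", "cy" (pixels), "rvec" (rotation vector, rad) and "tvec" (3), from world to camera coordinates, as OpenCV has them. Camera axes: x right, y down, z forward; pixel columns grow to the right and rows downward; lengths in m; the calibration is good to about 2 mm. A picture is of the moment at which its call begins.
A pose or a line that the arm cannot do raises manip.PlanningError and nothing moves.
- manip.close_job(): hands the job in; it is judged then, once.
Readings, each from a call of its own:
- manip.get_time_s(): time.
- manip.get_joint_pos(): joint angles.
- manip.get_qvel(): joint speeds.
- manip.get_joint_torque(): joint torques, N m.
- manip.get_eef_pos(): TCP position.
- manip.get_orientation(): TCP orientation.
- manip.get_contact_force(): force on the tool from outside, world axes, zero at the start.
- manip.get_moment(): the same for the moment, N m.
- manip.get_finger_gap(): finger opening in m.
- manip.get_grip_force(): force on a finger pad.
Only numpy, scipy, OpenCV 4.12 (cv2) and the standard library are available. Lean on these libraries where they do the work, as an engineer would, in place of code of your own. Each camera call takes 0.05 s, during which the arm holds its last target. There are 200 camera calls.

## Working session

There is one attempt and no reset: what is moved stays moved. The work goes in short steps, each a Python script; the robot and the scene stay as the last script left them, time stands still between calls to the robot, and variables do not carry over. Pictures are saved under pics/ and viewed, at most 10 in all, crops included, and the job is handed in when it is done.

```bash
ls; mkdir -p pics
python3 - <<'E'
from plant import manip
import numpy as np,cv2
for n in("top","side"):
    d=manip.get_image(n); np.savez(f"{n}0.npz",**d); cv2.imwrite(f"pics/{n}0.png",d["color"][:,:,::-1])
    R=cv2.Rodrigues(np.array(d["rvec"]))[0]; print(n,d["fx"],d["fy"],d["cx"],d["cy"],-R.T@d["tvec"],R[2])
print(manip.get_time_s(),manip.get_orientation(),manip.finger_overhang)
E
```

```text
pics
plant.py
top 458.10760531517064 458.10760531517064 318.2828764039894 190.82076481047432 [ 0.48775483 -0.06733869  1.79968483] [ 0.05578242  0.01988705 -0.99824487]
side 362.0586487872192 362.0586487872192 321.3582072456442 197.40162763122476 [0.51185834 0.83899148 0.69655013] [ 0.09083052 -0.82016094 -0.56487685]
0.1 [ 9.93463856e-01  1.14145859e-01  1.15878918e-05 -5.37311588e-04] 0.019
```

View pics/top0.png

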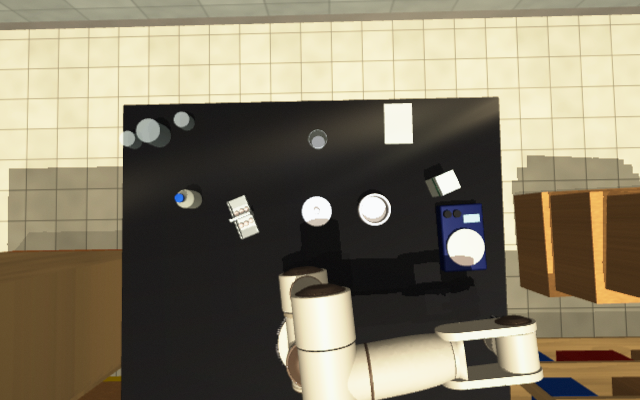

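View pics/side0.png

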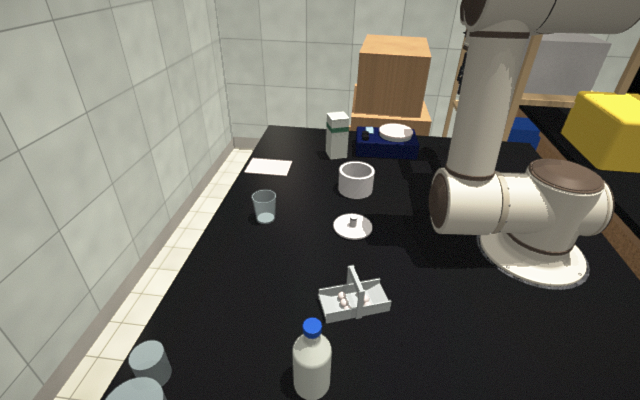

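The top view shows the tray near (243,217), lid near (316,211), jar near (374,209), stirrer at (462,238) and carton at (443,182). In the side view the tray bar is at about (355,290), lid (353,226) and jar (356,180). Next I measure all three from the depth in both views.

```bash
cat > vis.py <<'E'
import numpy as np,cv2
def cloud(d):
    z=np.asarray(d["z_map"],float); v,u=np.indices(z.shape)
    R=cv2.Rodrigues(np.array(d["rvec"]))[0]
    P=np.stack([(u-d["cx"])/d["fx"]*z,(v-d["cy"])/d["fy"]*z,z],-1)
    W=(P-np.array(d["tvec"]).ravel())@R
    W[z<=0]=np.nan
    return W
def sel(W,c,r,z0,z1):
    m=(np.hypot(W[...,0]-c[0],W[...,1]-c[1])<r)&(W[...,2]>z0)&(W[...,2]<z1)
    return W[m]
def circ(p):
    A=np.c_[2*p[:,:2],np.ones(len(p))]; s=np.linalg.lstsq(A,(p[:,:2]**2).sum(1),rcond=None)[0]
    return s[:2],np.sqrt(s[2]+s[:2]@s[:2])
E
python3 - <<'E'
import numpy as np,cv2
from vis import *
np.set_printoptions(precision=4,suppress=True)
T=cloud(np.load("top0.npz"))
C={k:T[v,u] for k,(u,v) in dict(tray=(243,217),lid=(316,211),jar=(374,209),beaker=(318,139),carton=(448,183),wash=(187,199),stir=(465,247),stir2=(438,206),stir3=(485,268)).items()}
for k in C: print(k,C[k])
for n in("top","side"):
    W=cloud(np.load(n+"0.npz")); print("==",n)
    b=sel(W,[.5,.05],.1,-.03,.03);print("bench z",np.nanmedian(b[:,2]) if len(b) else 0)
    p=sel(W,C["jar"],.1,.07,.10); print("jar rim",len(p),np.median(p[:,2]),circ(p),cv2.minEnclosingCircle(p[:,:2].astype(np.float32)))
    p=sel(W,C["lid"],.09,.006,.03); print("lid disc",len(p),np.median(p[:,2]),p.mean(0),cv2.minEnclosingCircle(p[:,:2].astype(np.float32)))
    p=sel(W,C["lid"],.04,.038,.06); print("knob",len(p),p[:,2].max() if len(p) else 0,p.mean(0))
    p=sel(W,C["tray"],.12,.072,.11); print("bar",len(p),np.percentile(p[:,2],90),p.mean(0),cv2.minAreaRect(p[:,:2].astype(np.float32)))
    p=sel(W,C["tray"],.12,.008,.11); print("tray",len(p),p.mean(0),cv2.minAreaRect(p[:,:2].astype(np.float32)))
    for k in("beaker","carton","wash"):
        p=sel(W,C[k],.09,.02,.25); print(k,p.mean(0)if len(p)else 0)
E
```

```text
tray [0.4902 0.2658 0.0038]
lid [ 0.5086 -0.0224  0.0464]
jar [ 0.5133 -0.2486  0.0002]
beaker [ 0.7947 -0.0336 -0.0048]
carton [ 0.5988 -0.4958  0.1683]
wash [0.559  0.4459 0.1374]
stir [ 0.3669 -0.5691  0.097 ]
stir2 [ 0.5201 -0.4878  0.0437]
stir3 [ 0.2867 -0.6472  0.0736]
== top
bench z 0.0013390886966990379
jar rim 235 0.07851041568449416 (array([ 0.5134, -0.2427]), np.float64(0.0552658265456281)) ((0.5136264562606812, -0.2430935502052307), 0.059877797961235046)
lid disc 656 0.011663421132543005 [ 0.5111 -0.0231  0.012 ] ((0.5074799060821533, -0.02227410487830639), 0.08882219344377518)
knob 27 0.05071490853894685 [ 0.5107 -0.0232  0.0454]
bar 68 0.09699976955553472 [0.4939 0.2601 0.0908] ((0.4937313199043274, 0.26235175132751465), (0.01211631391197443, 0.08107822388410568), 19.915246963500977)
tray 589 [0.4925 0.2634 0.0275] ((0.4844455122947693, 0.2601732611656189), (0.21754354238510132, 0.21556057035923004), 13.836726188659668)
beaker [ 0.7924 -0.0325  0.0617]
carton [ 0.5925 -0.4868  0.1382]
wash [0.5624 0.4487 0.1179]
== side
bench z 0.0002626436964833004
jar rim 280 0.07766191596041686 (array([ 0.5127, -0.2382]), np.float64(0.0555844984706475)) ((0.5124498009681702, -0.23944814503192902), 0.061350081115961075)
lid disc 717 0.01172085591482972 [ 0.5103 -0.0136  0.012 ] ((0.5094945430755615, -0.021102827042341232), 0.0603027306497097)
knob 40 0.04843952244257223 [ 0.5103 -0.0185  0.0442]
bar 229 0.09234046435926434 [0.4929 0.271  0.0868] ((0.49399495124816895, 0.26593518257141113), (0.013362300582230091, 0.08179838955402374), 22.31288719177246)
tray 1806 [0.4947 0.2688 0.0309] ((0.49351567029953003, 0.26550090312957764), (0.15528419613838196, 0.08231153339147568), 20.996814727783203)
beaker [ 0.7805 -0.0256  0.0607]
carton [ 0.5953 -0.471   0.1031]
wash [0.5618 0.4832 0.1088]
```

Despite the text, the tray's length points about 21° from world x: both views agree. Next I scan for reachable pour directions.

```bash
cat > geo.py <<'E'
import numpy as np
from scipy.spatial.transform import Rotation as Ro
JAR=np.array([.513,-.2405]); LID=np.array([.5105,-.0215]); BAR=np.array([.494,.264]); YAW=np.radians(21)
ZB=.080
def att(psi,s=1,a=0.):
    "tool quaternion: tray +x (pour direction) at heading psi, tipped by a"
    d=np.array([np.cos(psi),np.sin(psi),0]); z=np.array([0,0,-1.]); y=s*d
    R=Ro.from_matrix(np.c_[np.cross(y,z),y,z])
    return (Ro.from_rotvec(a*np.cross([0,0,1],d))*R).as_quat()
def bar_at(psi,a,lip):
    "bar centre when the lip stands at lip"
    d=np.array([np.cos(psi),np.sin(psi),0]); u=np.array([0,0,1.])
    tx=np.cos(a)*d-np.sin(a)*u; tz=np.sin(a)*d+np.cos(a)*u
    return np.asarray(lip)-.077*tx+(ZB-.020)*tz
def pour(psi,a,back=.015):
    deg=np.degrees(a); z=np.interp(deg,[0,15,30],[.118,.118,.099])
    return bar_at(psi,a,[*(JAR-back*np.array([np.cos(psi),np.sin(psi)])),z])
E
python3 - <<'E'
from plant import manip
from geo import *
np.set_printoptions(precision=2,suppress=True)
lo=np.array([-2.8,-.68,.12,-1.39,.16,-2.81]);hi=np.array([2.8,2.1,2.68,4.53,2.79,2.81])
for deg in range(-180,180,15):
  for s in(1,-1):
    psi=np.radians(deg)
    Q=[manip.inverse_kinematics(pour(psi,np.radians(a)),att(psi,s,np.radians(a))) for a in(0,25,50)]
    if any(q is None for q in Q): continue
    Q=np.array(Q); print(deg,s,"margin %.2f"%min((Q-lo).min(),(hi-Q).min()),Q[0],Q[2])
for y in(YAW,YAW+np.pi):
    for z in (.08,.2): print("grasp",manip.inverse_kinematics([*BAR,z],att(y)))
for y in np.arange(-180,180,45): print("lid",y,manip.inverse_kinematics([*LID,.036],att(np.radians(y))),manip.inverse_kinematics([*JAR,.11],att(np.radians(y))))
E
```

```text
-180 1 margin 0.17 [-0.5   0.34  1.35 -0.    1.45  2.64] [-0.88 -0.14  2.07  0.94  0.82  1.73]
-180 -1 margin 0.54 [-0.5   0.34  1.35 -0.    1.45 -0.5 ] [-0.88 -0.14  2.07  0.94  0.82 -1.41]
-165 1 margin 0.40 [-0.47  0.32  1.38 -0.    1.44  2.41] [-0.95 -0.04  1.98  0.96  1.07  1.5 ]
-165 -1 margin 0.64 [-0.47  0.32  1.38 -0.    1.44 -0.73] [-0.95 -0.04  1.98  0.96  1.07 -1.65]
-150 1 margin 0.63 [-0.44  0.28  1.42 -0.    1.43  2.18] [-0.98  0.06  1.87  0.92  1.28  1.33]
-150 -1 margin 0.74 [-0.44  0.28  1.42 -0.    1.43 -0.96] [-0.98  0.06  1.87  0.92  1.28 -1.82]
-135 1 margin 0.82 [-0.42  0.24  1.47 -0.    1.42  1.93] [-0.97  0.18  1.75  0.86  1.48  1.18]
-135 -1 margin 0.82 [-0.42  0.24  1.47 -0.    1.42 -1.21] [-0.97  0.18  1.75  0.86  1.48 -1.96]
-120 1 margin 0.85 [-0.41  0.2   1.53 -0.    1.41  1.68] [-0.94  0.28  1.62  0.78  1.66  1.05]
-120 -1 margin 0.72 [-0.41  0.2   1.53 -0.    1.41 -1.46] [-0.94  0.28  1.62  0.78  1.66 -2.09]
-105 1 margin 0.83 [-0.41  0.15  1.59 -0.    1.41  1.42] [-0.89  0.38  1.48  0.69  1.82  0.92]
-105 -1 margin 0.59 [-0.41  0.15  1.59 -0.    1.41
[... 2878 characters left out ...]
 0.24  1.69 -0.    1.21 -0.01]
grasp [ 0.35  0.14  1.55 -0.    1.45 -0.01]
grasp None
grasp None
lid -180 None [-0.57  0.22  1.65 -0.    1.27  2.57]
lid -135 [-0.19  0.19  1.85 -0.    1.1   2.16] [-0.57  0.22  1.65 -0.    1.27  1.78]
lid -90 [-0.19  0.19  1.85 -0.    1.1   1.38] [-0.57  0.22  1.65 -0.    1.27  1.  ]
lid -45 [-0.19  0.19  1.85 -0.    1.1   0.59] [-0.57  0.22  1.65 -0.    1.27  0.21]
lid 0 [-0.19  0.19  1.85 -0.    1.1  -0.19] [-0.57  0.22  1.65 -0.    1.27 -0.57]
lid 45 [-0.19  0.19  1.85 -0.    1.1  -0.98] [-0.57  0.22  1.65 -0.    1.27 -1.36]
lid 90 [-0.19  0.19  1.85 -0.    1.1  -1.76] [-0.57  0.22  1.65 -0.    1.27 -2.15]
lid 135 [-0.19  0.19  1.85 -0.    1.1  -2.55] None
```

Run:
```python
from plant import manip
from geo import *
q=att(YAW)
manip.goto([*BAR,.24],q)
manip.move_linear([*BAR,.105],velocity=.15)
print(manip.move_linear([*BAR,ZB],velocity=.06,stop_force=8))
manip.move_gripper(0.0,60); print(manip.get_finger_gap(),manip.get_grip_force(),manip.get_eef_pos(),manip.get_contact_force())
manip.move_linear([*BAR,.13],velocity=.08)
print(manip.get_time_s(),manip.get_contact_force(),manip.get_finger_gap())
import cv2
d=manip.get_image("side"); np.savez("side1.npz",**d); cv2.imwrite("pics/side1.png",cv2.resize(d["color"][150:350,220:460,::-1],None,fx=3,fy=3)[:600])
```

```text
False
0.009270953551982252 59.52598571777344 [0.49406503 0.26401002 0.0801813 ] [-1.39070843 -1.28808657  3.78675333]
6.325 [-0.23849185 -0.55587439 -4.51753212] 0.009261396215778126
```

View pics/side1.png

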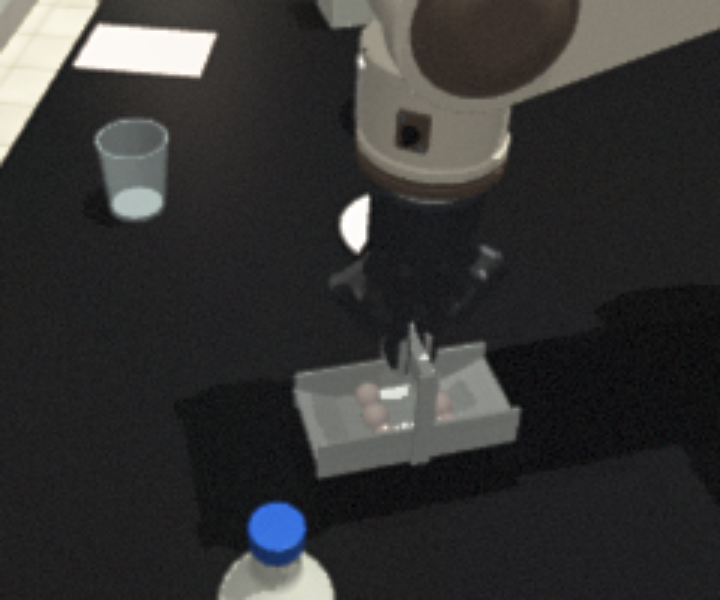

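The tray hangs level in the grip (crop ~ (410,400)) with its balls inside. Now I carry it to the jar and tip to 22°, then check before pouring.

Run:
```python
from plant import manip
from geo import *
import cv2
psi=np.radians(-150); r=np.radians
p0=pour(psi,0)
manip.move_linear([*BAR,p0[2]+.03],velocity=.1)
manip.move_linear(p0+[0,0,.03],att(psi,-1),velocity=.14)
for a in(0,8,15,22): manip.move_linear(pour(psi,r(a)),att(psi,-1,r(a)),velocity=.04)
print(manip.get_time_s(),manip.get_eef_pos(),manip.get_contact_force())
for n in("side","top"):
    d=manip.get_image(n); np.savez(n+"2.npz",**d)
    c=d["color"][90:240,270:430] if n=="side" else d["color"][150:270,310:440]
    cv2.imwrite(f"pics/{n}2.png",cv2.resize(c[:,:,::-1],None,fx=4,fy=4))
```

```text
13.0583 [ 0.56838126 -0.2086256   0.1934878 ] [-0.20973675 -0.46115434 -3.7425502 ]
```

View pics/side2.png

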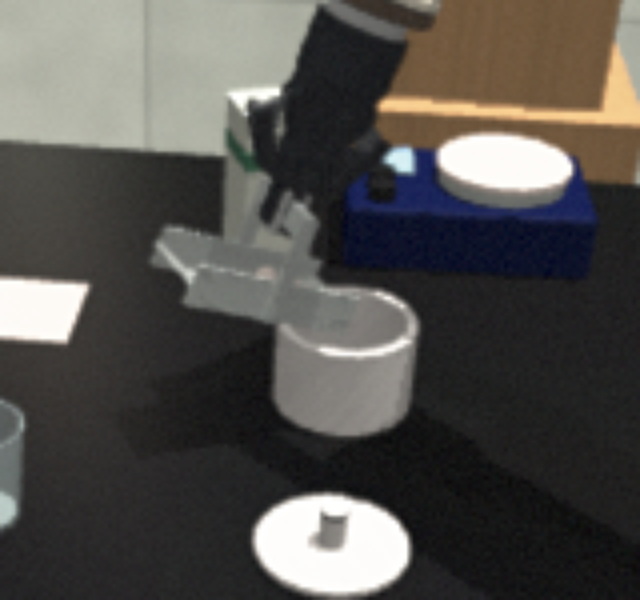

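Lip at crop (355,300) lies over the jar mouth (centre about (345,320)), clear of the rim. Pouring.

Run:
```python
from plant import manip
from geo import *
import cv2
psi=np.radians(-150); r=np.radians
for a in(28,33,38,43,48): 
    manip.move_linear(pour(psi,r(a)),att(psi,-1,r(a)),velocity=.02); print(a,manip.get_time_s(),manip.get_contact_force())
manip.pause(.8)
for n in("side","top"):
    d=manip.get_image(n); np.savez(n+"3.npz",**d)
    c=d["color"][90:240,270:430] if n=="side" else d["color"][150:270,310:440]
    cv2.imwrite(f"pics/{n}3.png",cv2.resize(c[:,:,::-1],None,fx=4,fy=4))
print(manip.get_time_s(),manip.get_contact_force())
```

```text
28 13.7833 [ 0.11900199  0.58370022 -3.65140294]
33 14.3333 [-0.82189504 -0.2917697  -4.50648288]
38 14.9083 [-0.70078843  0.08687007 -2.57647048]
43 15.4833 [ 0.46532822 -0.18279877 -2.83519407]
48 16.0583 [-0.11784244  0.0123525  -2.88613053]
16.9583 [ 0.01467722 -0.05890656 -2.21393965]
```

View pics/side3.png

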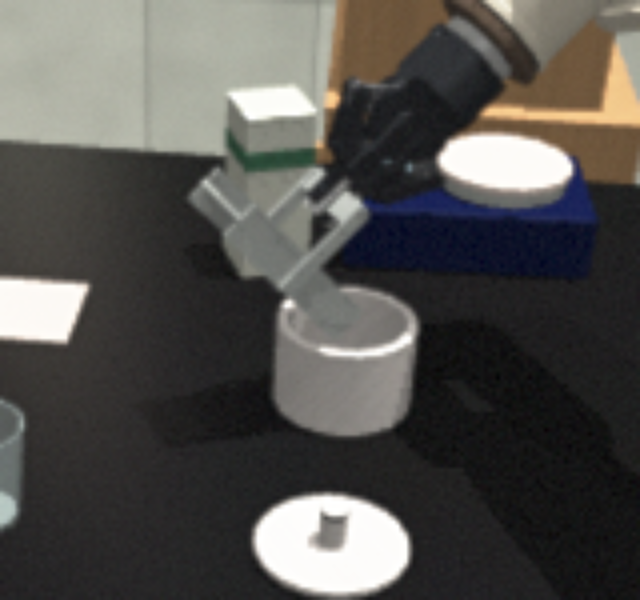

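No balls are visible on the bench, and the load on the wrist dropped by about the weight of the balls. I tip a little further, then return the tray and look into the jar.

Run:
```python
from plant import manip
from geo import *
import cv2
psi=np.radians(-150); r=np.radians
manip.move_linear(pour(psi,r(52)),att(psi,-1,r(52)),velocity=.03); manip.pause(.4)
manip.move_linear(pour(psi,r(52))+[0,0,.06],velocity=.12)
p=pour(psi,0)+[0,0,.06]
manip.move_linear(p,att(psi,-1),velocity=.1)
manip.move_linear([*BAR,.17],att(YAW),velocity=.2)
for n in("top","side"):
    d=manip.get_image(n); np.savez(n+"4.npz",**d)
    c=d["color"][155:245,220:400] if n=="top" else d["color"][150:350,220:460]
    cv2.imwrite(f"pics/{n}4.png",cv2.resize(c[:,:,::-1],None,fx=4 if n=="top" else 3,fy=4 if n=="top" else 3))
print(manip.get_time_s(),manip.get_contact_force())
```

```text
22.0583 [-0.35009963 -0.17462627 -3.97965233]
```

View pics/top4.png

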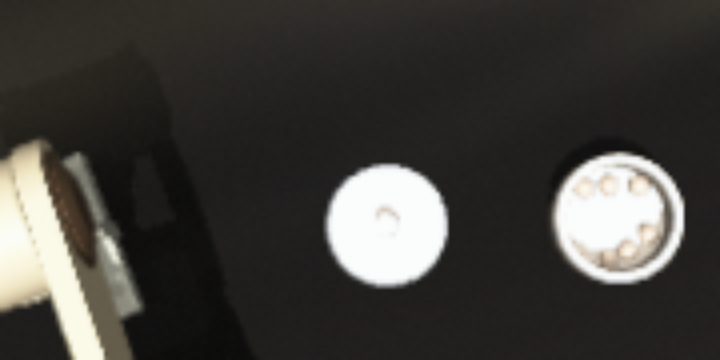

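View pics/side4.png

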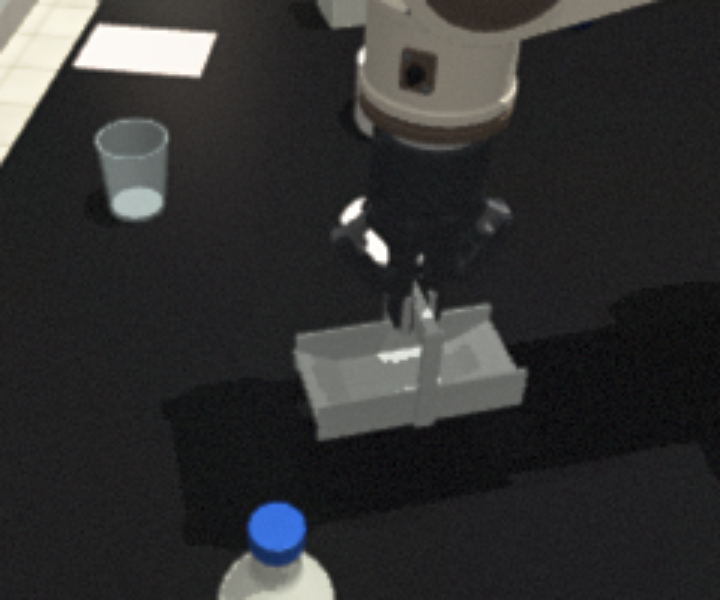

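The top crop shows all six balls in the jar: three at about (585–640,187), three at (608–650,235–258). The tray is empty in the side crop. Now I set it down and remeasure lid and jar.

Run:
```python
from plant import manip
from geo import *
from vis import *
import cv2
np.set_printoptions(precision=4,suppress=True)
manip.move_linear([*BAR,.095],velocity=.12)
print(manip.move_linear([*BAR,.077],velocity=.02,stop_force=4),manip.get_eef_pos(),manip.get_contact_force())
manip.move_gripper(.06); manip.pause(.3)
manip.move_gripper(.085)
manip.move_linear([*BAR,.16],velocity=.12); manip.pause(.1)
print(manip.get_time_s())
for n in("top","side"):
    d=manip.get_image(n); W=cloud(d); print(n)
    p=sel(W,JAR,.1,.073,.09); print("jar",circ(p),cv2.minEnclosingCircle(p[:,:2].astype(np.float32)))
    p=sel(W,LID,.065,.006,.03); print("lid",cv2.minEnclosingCircle(p[:,:2].astype(np.float32)),p.mean(0))
    p=sel(W,LID,.03,.04,.06); print("knob",p.mean(0),p[:,2].max())
    p=sel(W,BAR,.1,.08,.11); print("bar",np.median(p[:,2]) if len(p) else 0)
    # colour outlines (edge-based): ellipse of disc and rim, back-projected at their heights
    R=cv2.Rodrigues(np.array(d["rvec"]))[0]; o=-R.T@np.array(d["tvec"]).ravel()
    g=cv2.cvtColor(d["color"],cv2.COLOR_RGB2GRAY)
    _,b=cv2.threshold(g,0 if n=="top" else 100,255,cv2.THRESH_BINARY+(cv2.THRESH_OTSU if n=="top" else 0))
    for nm,c,h in(("lid",LID,.012),("jar",JAR,.08)):
        uv=cv2.projectPoints(np.array([[*c,h]]),np.array(d["rvec"]),np.array(d["tvec"]),np.array([[d["fx"],0,d["cx"]],[0,d["fy"],d["cy"]],[0,0,1]]),None)[0].ravel()
        cs=[k for k in cv2.findContours(b,cv2.RETR_EXTERNAL,cv2.CHAIN_APPROX_NONE)[0] if cv2.pointPolygonTest(k,tuple(map(float,uv)),False)>=0]
        for k in cs:
            k=k.reshape(-1,2); ray=np.c_[(k[:,0]-d["cx"])/d["fx"],(k[:,1]-d["cy"])/d["fy"],np.ones(len(k))]@R
            P=o+ray*((h-o[2])/ray[:,2])[:,None]; print(" contour",nm,len(k),circ(P))
```

```text
True [0.4938 0.264  0.0802] [-1.5749 -0.0819  7.4572]
25.6667
top
jar (array([ 0.5135, -0.2426]), np.float64(0.05529342181228334)) ((0.5134240388870239, -0.24293401837348938), 0.05989930406212807)
lid ((0.5099983215332031, -0.022574041038751602), 0.0638200119137764) [ 0.5108 -0.0238  0.0124]
knob [ 0.5103 -0.0233  0.0462] 0.05339466572802334
bar 0.09005381718904937
 contour lid 84 (array([ 0.5096, -0.0228]), np.float64(0.05769675219083228))
 contour jar 90 (array([ 0.5117, -0.2418]), np.float64(0.059326842622713344))
side
jar (array([ 0.5447, -0.2357]), np.float64(0.02718419826226117)) ((0.5688633918762207, -0.23433980345726013), 0.01713189110159874)
lid ((0.539374589920044, -0.016104403883218765), 0.04836918041110039) [ 0.5518 -0.0289  0.0118]<stdin>:16: RuntimeWarning: Mean of empty slice.
  ret = um.true_divide(
Traceback (most recent call last):
ValueError: zero-size array to reduction operation maximum which has no identity
```

Run:
```python
from plant import manip
from geo import *
import cv2
np.set_printoptions(precision=4,suppress=True)
L=np.array([.5103,-.0215]); J=np.array([.5128,-.2408]); h=.035
manip.move_linear([*BAR,.2],velocity=.15)
manip.goto([*L,.13],att(0))
manip.move_linear([*L,.07],velocity=.12)
print(manip.move_linear([*L,h],velocity=.04,stop_force=6),manip.get_eef_pos())
manip.move_gripper(0.0,60); print(manip.get_finger_gap(),manip.get_grip_force())
manip.move_linear([*L,.17],velocity=.1); print(manip.get_contact_force())
manip.move_linear([*J,.17],velocity=.13); 
manip.move_linear([*J,.135],velocity=.08)
print(manip.get_finger_gap(),manip.get_contact_force(),manip.get_time_s())
d=manip.get_image("side"); np.savez("side5.npz",**d)
cv2.imwrite("pics/side5.png",cv2.resize(d["color"][120:220,300:420,::-1],None,fx=6,fy=6,interpolation=cv2.INTER_CUBIC))
```

```text
False [ 0.5105 -0.0215  0.0352]
0.020251834621182945 58.59593868255615
[-0.0389  0.1555 -1.6655]
0.020487024269525846 [-0.1771  0.6148 -2.6841] 33.5167
```

View pics/side5.png

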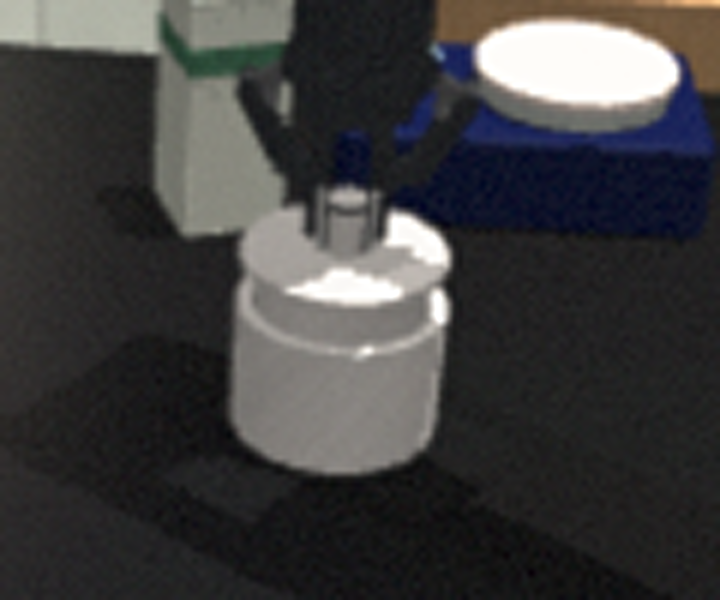

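The lid is level, about 25 mm above the jar. Its centre is at crop x≈346 against ≈341–343 for the rim, so it is about 1.5 mm off towards -x. I correct that and seat it.

Run:
```python
from plant import manip
from geo import *
from vis import *
import cv2
np.set_printoptions(precision=4,suppress=True)
J=np.array([.514,-.2408])
manip.move_linear([*J,.122],velocity=.03)
hit=manip.move_linear([*J,.104],velocity=.012,stop_force=5)
print(hit,manip.get_eef_pos(),manip.get_contact_force())
d=manip.get_image("side")
cv2.imwrite("pics/side6.png",cv2.resize(d["color"][120:220,300:420,::-1],None,fx=6,fy=6,interpolation=cv2.INTER_CUBIC))
```

```text
True [ 0.514  -0.2408  0.1092] [-1.1726  0.3795  6.9911]
```

View pics/side6.png

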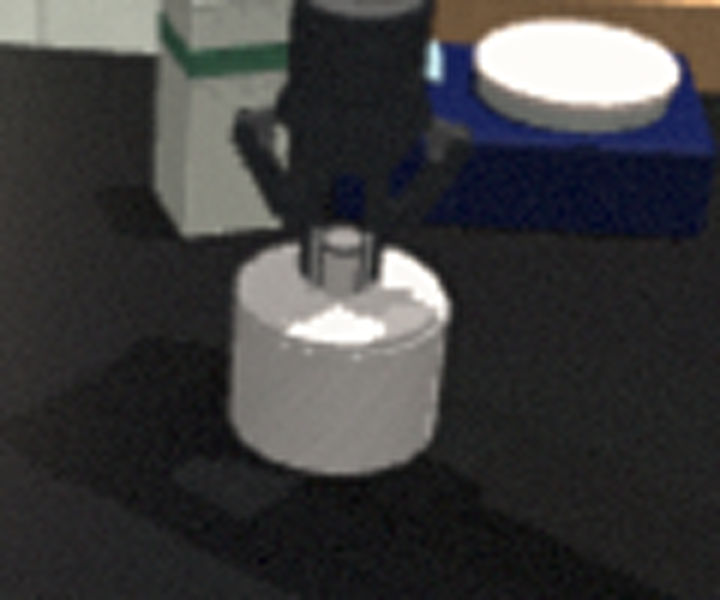

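Contact came at TCP z 0.1092, which is the seated height, and the lid lies flush at crop (343,290). Release, retreat, verify by depth.

Run:
```python
from plant import manip
from geo import *
from vis import *
import cv2
np.set_printoptions(precision=4,suppress=True)
J=np.array([.514,-.2408])
manip.move_gripper(.04); manip.move_gripper(.085); manip.pause(.2)
manip.move_linear([*J,.22],velocity=.12); manip.goto([.42,.0,.3],att(0)); manip.pause(.3)
S={n:manip.get_image(n) for n in("top","side")}
for n,d in S.items():
    W=cloud(d)
    p=sel(W,JAR,.075,.081,.095); A=np.c_[p[:,:2],np.ones(len(p))]; f=np.linalg.lstsq(A,p[:,2],rcond=None)[0] if len(p) else 0
    print(n,"lid top",len(p),np.median(p[:,2]),p.mean(0),"tilt",f)
    p=sel(W,JAR,.03,.105,.135); print("knob",len(p),p.mean(0),p[:,2].max())
    p=sel(W,BAR,.1,.08,.11); print("bar",len(p),p.mean(0) if len(p) else 0)
a=S["side"]["color"][120:340,250:440,::-1]
cv2.imwrite("pics/fin.png",cv2.resize(a,(518,600)))
print(manip.get_time_s(),manip.get_contact_force())
```

```text
top lid top 630 0.08587053532499556 [ 0.5153 -0.2426  0.0862] tilt [-0.0003  0.0088  0.0885]
knob 29 [ 0.5162 -0.2426  0.1185] 0.12842794990429643
bar 66 [0.4942 0.264  0.0905]
side lid top 449 0.08576871930757063 [ 0.5146 -0.2321  0.0857] tilt [-0.0003 -0.0097  0.0836]
knob 41 [ 0.5151 -0.2353  0.1153] 0.12410788322281102
bar 186 [0.4943 0.2705 0.0893]
38.7917 [-0.047   0.3872 -0.1078]
```

View pics/fin.png

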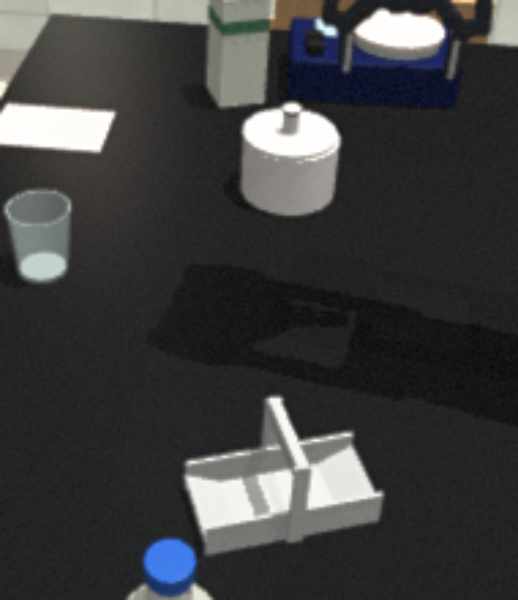

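The lid is level on the jar (290,125), its top at 0.086 m. The empty tray stands upright on the bench (285,490), the arm is clear, and the beaker and carton look undisturbed.

```bash
python3 -c "
from plant import manip
print(manip.close_job())"
```

```text
the job is handed in; nothing more can be done
None
```

The job is handed in at about 39 s on the robot clock: all six balls are in the jar, the lid is seated level on it, and the empty tray is upright on the bench; the judge's verdict was not shown.

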